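Slide the full tub round the glassware and park it against the sprung buffer

ROBOT

A 7-joint arm with a two-finger parallel gripper is mounted at the origin on the work surface. World frame = base frame: x ahead of the robot, y to its left, z up, the work surface at z = 0. Lengths are in m, angles in rad, forces in N, time in s.
With the tool pointing down it reaches from about 0.4 to 0.85 m from the base axis. Payload 4.5 kg.
Tool frame: the origin (TCP) lies midway between the tips of the shut fingers; the grasp point (between the pads) lies 19 mm behind it; z points along the fingers, y is the direction in which the jaws open and shut (so a half turn about z gives the same grasp; the last joint's range is limited). The gripper opens to 88 mm and grips with 3 to 60 N. Pads are 18 mm wide; open, the fingers measure 123 mm over their backs; the gripper's body (75 mm by 187 mm) begins 45 mm behind the grasp point.
Start: joints at [1.23, 0.689, -0.195, 1.565, 0.157, 0.902, -0.215], TCP at [0.229, -0.582, 0.239] pointing down, gripper open.
Joint ranges: [-3.01, 3.01], [-0.46, 2.08], [-1.47, 1.51], [0.13, 2.56], [-1, 4.14], [0.04, 2.09], [-2.66, 2.66]. Speed limits (rad/s): [2.57, 2.57, 3.14, 3.14, 3.14, 3.14, 3.14].

INTERFACE

Orientations are given as a unit quaternion [x, y, z, w].
In Python, from plant import r gives the robot as it stands. The module is installed in compiled form; this text tells all that it offers.
- The arm moves only by the shell command python3 -m jog 'ROWS' [FORCE]. ROWS is JSON, a list of rows, each an object with "translation": the shift along the tool's x, y, z in units of 40 mm (1.0 is 40 mm), a list of three; "twist": the turn about the tool's z in units of 6 degrees (1.0 is 6 degrees); "claw": the opening in per cent of the stroke, from 0 (shut) to 100 (fully open). A call has 1 to 20 rows; each row shifts and turns the commanded pose from where the row before left it, along the tool's axes as they then stand; what a row does not reach is not made up. A row lasts 1/12 s, in which the tool goes at most 41.7 mm and 7.16 degrees, less where a joint would pass 70% of its speed; a pose out of reach is approached as far as the arm can. A call is refused whole if a number of a shift passes 1 or a number of a turn 1, either way. A call with a gripper value outside its range is refused whole. The fingers move at their own pace and stop on an object; FORCE is the grip in N (left out, the last holds). Time passes only in rows, so rows that do not move let the fingers close. It gives the time, the measured TCP pose, the force and the opening at its end, in the units of the state.
- r.get_state(): the state, without advancing time (a new reading comes with each control period).
- r.snapshot(name): name is "side" or "top"; returns a dict with "img" (420x560x3 uint8, red, green, blue), "fx", "fy", "cx", "cy" (pixels), "origin" and "rotation" of the camera in the world. Camera axes: x right, y up, looking along -z (the intrinsics and any distortion apply to the point x, -y, -z); pixel columns grow to the right and rows downward; lengths in m; the calibration is good to about 2 mm. A picture is of the moment at which its call begins. There is no depth.
- r.finish_job(): hands the job in, once; it reports no verdict.
Trained networks look in the newest picture that a camera, given by its name, has taken for a name from the list of things; names that differ only in an ending like _2 or _b are one class to them, and where a whole thing is asked for, a point or a joint stands for the part that bears it (a point fixed in the world has none). Each returns a list of dicts, best first, with "confidence" (0 to 1); they miss things now and then, are a little off and sometimes report something else, mostly with a low value. They report only what shows in the picture. A call takes as long as a camera call.
- r.spot_in(label, camera): "rect" ([left, top, right, bottom] in pixels, round what is visible of it).
- r.spot_point(label, camera): "location" ([row, column] in pixels: a listed point, or the origin of a listed thing).
The state is a dict: "clock": time; "q": joint angles; "qd": joint speeds; "joint_torque": joint torques, N m; "tool_pos": TCP position; "eef_rot": TCP orientation; "contact_force": force on the tool from outside, world axes, zero at the start; "moment": the same for the moment, N m; "opening": opening from 0.0 (shut) to 1.0 (fully open).
Only numpy, scipy, OpenCV 4.12 (cv2) and the standard library are available. Lean on these libraries where they do the work, as an engineer would, in place of code of your own. Each camera call takes 0.05 s, during which the arm holds its last target. There are 200 camera calls.

TASK

Push the red-lidded tub along the bench, without lifting it and without touching the vial rack, the crucible tray or the slide box, into the empty yellow-outlined bay between the two black-lidded tubs. Press it squarely against the bay's sprung buffer with about 10 newtons for a second, never hard enough to bottom the buffer and touching it with nothing but the tub, then ease off slowly (let go suddenly, it kicks the tub away) so that the tub stays resting against it, and take the gripper clear. Leave the black-lidded tubs and the small white bowl on the robot's side where they are.

Things in the scene. Friction and masses are not known exactly. Their poses are not given: they have to be found in the camera images.
- tub: The tub to move: squat white screw-top tub with a red lid, an upright cylinder of diameter 104 and height 52, too wide to grip, standing loose on the bench; about 0.45 kg (0.36 to 0.56). Sliding it takes about 1.5 to 5 N. Origin: centre of its underside, z up; its yaw means nothing.
- bay: Fixed parking bay: yellow outline painted on the bench (134 across, 156 long, nothing to hit) with a sprung black buffer plate at its closed end. Origin: on the bench, mid-width. The tub enters along the bay's +y axis; its centre belongs on that axis (x = 0). A brown bracket 45 high stands behind, at y = 165 to 179.
- mouth (a point): Middle of the outline's open end, on the bench, at x = 0, y = -78 in the bay's frame; same axes as the bay.
- buffer_zone (a point): Fixed point at x = 0, y = 72, 23 high in the bay's frame: the middle of where the buffer's face may stand. The plate (80 wide, 10 thick, 5 to 41 high) is on a hand-set carriage whose setting is not measured: unpressed, its face is 20 before to 20 beyond this point along y (tub centre at bay y = 0 to 40 at first touch): find it by feel. It yields 2 N per mm along +y, no preload, bottoms after 12.
- rack: Fixed obstacle: blue and white vial rack with amber vials, 190 (its x) by 70 (its y), 49 high. Origin: centre of its underside.
- tray: Fixed obstacle: grey tray with four white crucibles, 190 (its x) by 70 (its y), 40 high. Origin: centre of its underside.
- slide_box: Fixed obstacle: yellow box with blue lid, 93 (its x) by 143 (its y), 49 high. Origin: centre of its underside.
- near_tub: Bystander on the bay's -x side: white tub with a black lid, diameter 104, height 52, loose, not to be disturbed. Origin: centre of its underside.
- far_tub: Bystander on the bay's +x side: white tub with a black lid, diameter 104, height 52, loose, not to be disturbed. Origin: centre of its underside.
- bowl_a: Bystander: small white porcelain bowl, diameter 80, height 35, loose, on the robot's side of the starting place. Origin: centre of its underside.

How it is judged:
By the outcome, as a careful person would: the job done as asked, in the order asked, and still so for the second after the job is handed in, with the robot touching nothing.
It also fails if it takes over 72 s, if anything falls off the work surface, if the arm or the gripper's body presses on something with over 40 N, if the wrist force passes 120 N, or if a joint passes its speed limit or range.

## Working session

There is one attempt and no reset: what is moved stays moved. The work goes in short steps, Python scripts to look and compute and a shell command to move; the robot and the scene stay as the last step left them, time stands still between calls to the robot, and variables do not carry over. Pictures are saved under pics/ and viewed, about 8 in all and at most 12, crops included, and the job is handed in when it is done.

```bash
mkdir -p pics; cat > h.py <<'E'
from plant import r
import numpy as np, cv2
from scipy.spatial.transform import Rotation as R
def ray(s,row,col):
    d=np.array([(col-s['cx'])/s['fx'],-(row-s['cy'])/s['fy'],-1.]); Rm=np.array(s['rotation'])
    if Rm.shape!=(3,3): Rm=R.from_quat(Rm).as_matrix()
    return np.array(s['origin']),Rm@d
def onz(s,row,col,z):
    o,d=ray(s,row,col); return o+d*(z-o[2])/d[2]
def proj(s,p):
    Rm=np.array(s['rotation'])
    if Rm.shape!=(3,3): Rm=R.from_quat(Rm).as_matrix()
    c=Rm.T@(np.array(p)-np.array(s['origin'])); return s['cx']+s['fx']*c[0]/-c[2], s['cy']-s['fy']*c[1]/-c[2]
def save(s,n): cv2.imwrite('pics/'+n,np.array(s['img'])[:,:,::-1])
E
python3 - <<'E'
from h import *
st=r.get_state(); print({k:np.round(v,3).tolist() for k,v in st.items()})
for c in('top','side'):
    s=r.snapshot(c); save(s,c+'0.png')
    print(c,[k for k in s],s['fx'],s['cx'],s['cy'],s['origin'],np.round(s['rotation'],3).tolist(), [s[k] for k in s if 'dist' in k])
    for l in 'tub bay mouth buffer_zone rack tray slide_box near_tub far_tub bowl_a'.split():
        for p in r.spot_point(l,c)[:3]:
            a=p['location']; z=0.023 if l=='buffer_zone' else 0
            print(l,round(p['confidence'],2),np.round(a),np.round(onz(s,*a,z),4)[:2])
E
```

```text
{'clock': 0.0, 'q': [1.23, 0.69, -0.194, 1.566, 0.157, 0.902, -0.215], 'qd': [0.001, -0.0, 0.002, -0.0, -0.0, -0.0, -0.001], 'joint_torque': [0.0, -52.756, -1.267, -15.343, -0.053, 0.007, 0.0], 'tool_pos': [0.229, -0.581, 0.238], 'eef_rot': [0.982, 0.186, -0.0, -0.001], 'contact_force': [-0.242, 0.028, 0.306], 'moment': [-0.005, -0.001, 0.037], 'opening': 0.998}
top ['img', 'fx', 'fy', 'cx', 'cy', 'origin', 'rotation'] 509.70309997341167 276.63188995318416 212.45477491453482 [3.10474521e-01 1.07724530e-03 1.55749786e+00] [0.06, -0.055, -0.697, 0.712] []
tub 0.76 [232. 385.] [ 0.513  -0.3204]
mouth 0.62 [208. 216.] [0.5776 0.2015]
buffer_zone 0.88 [199. 168.] [0.5979 0.3488]
buffer_zone 0.71 [251. 251.] [0.4432 0.0876]
buffer_zone 0.53 [290. 395.] [ 0.3363 -0.3428]
rack 0.83 [175. 329.] [ 0.6886 -0.1465]
tray 0.74 [250. 254.] [0.4511 0.0814]
slide_box 0.62 [198. 167.] [0.6062 0.3562]
slide_box 0.58 [140. 271.] [0.7984 0.037 ]
near_tub 0.95 [254. 173.] [0.4308 0.3284]
far_tub 0.96 [152. 200.] [0.7544 0.2601]
bowl_a 0.75 [291. 396.] [ 0.3347 -0.3522]
side ['img', 'fx', 'fy', 'cx', 'cy', 'origin', 'rotation'] 502.2911073114237 277.17703454644135 204.29934905400577 [0.33912017 1.0522966  1.09160786] [-0.036, 0.382, 0.918, -0.099] []
tub 0.78 [149. 306.] [ 0.5176 -0.3123]
buffer_zone 0.74 [296. 228.] [0.6056 0.352 ]
buffer_zone 0.67 [305. 297.] [0.4293 0.3388]
rack 0.92 [175. 248.] [ 0.6796 -0.1342]
tray 0.98 [238. 308.] [0.4427 0.0943]
slide_box 0.65 [207. 197.] [0.7933 0.0407]
near_tub 0.92 [305. 297.] [0.4309 0.324 ]
far_tub 0.85 [262. 188.] [0.752  0.2497]
bowl_a 0.56 [150. 361.] [ 0.3308 -0.3503]
```

```bash
python3 - <<'E'
import cv2
for n in('top','side'):
    i=cv2.imread(f'pics/{n}0.png'); 
    i=i[80:360,110:470] if n=='top' else i[100:400,120:440]
    cv2.imwrite(f'pics/{n}1.png',cv2.resize(i,None,fx=2 if n=='top' else 1.9,fy=2 if n=='top' else 1.9,interpolation=cv2.INTER_CUBIC))
E
```

```text
(no output)
```

View pics/top1.png

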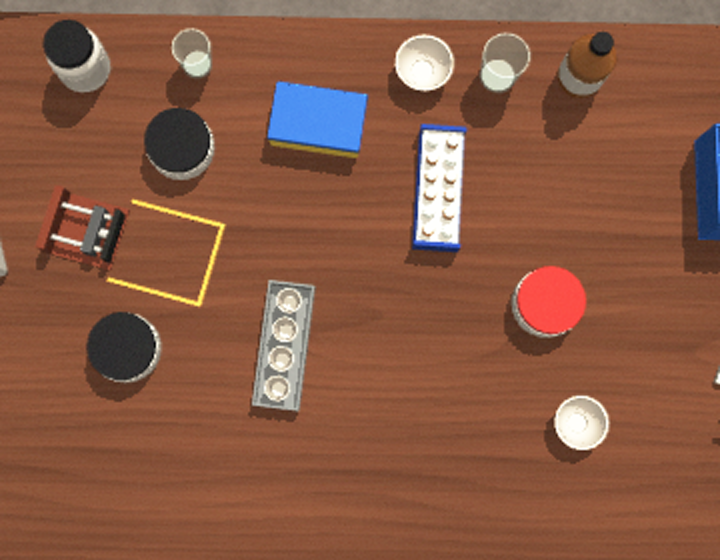

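View pics/side1.png

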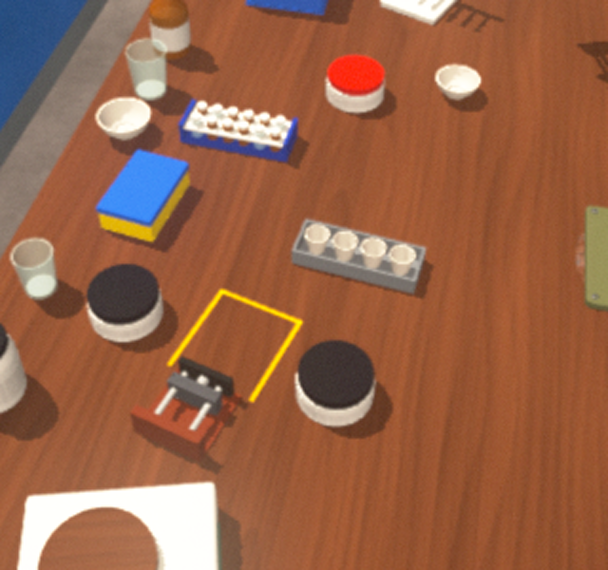

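The top view shows the red lid at crop (551,300), the bay outline's mouth corners at (223,226) and (201,303), the rack at (440,187), the tray at (283,345) and the slide box at (317,119). The side view agrees. The way through is an S-curve: below the rack, above the tray, then into the bay. Next I measure precisely.

```bash
cat >> h.py <<'E'
def tubpos(c='top'):
    s=r.snapshot(c); h=cv2.cvtColor(np.array(s['img']),cv2.COLOR_RGB2HSV)
    m=(((h[:,:,0]<6)|(h[:,:,0]>174))&(h[:,:,1]>190)&(h[:,:,2]>140)).astype(np.uint8)
    n,l,stt,ce=cv2.connectedComponentsWithStats(m); k=1+np.argmax(stt[1:,4])
    cn,_=cv2.findContours((l==k).astype(np.uint8),0,1); e=cv2.fitEllipse(cn[0])
    return s,onz(s,e[0][1],e[0][0],.052)[:2],stt[k].tolist()
E
python3 - <<'E'
from h import *
for c,cr in(('top',(168,178,225,235)),('side',(200,250,285,315))):
    s,p,b=tubpos(c); print(c,'tub',np.round(p,4),b)
    h=cv2.cvtColor(np.array(s['img']),cv2.COLOR_RGB2HSV)
    m=((h[:,:,0]>18)&(h[:,:,0]<34)&(h[:,:,1]>150)&(h[:,:,2]>120)).astype(np.uint8)
    n,l,stt,ce=cv2.connectedComponentsWithStats(m,connectivity=8)
    for i in range(1,n):
        if stt[i,4]>60:
            print(stt[i].tolist())
            ys,xs=np.where(l==i); P=np.array([onz(s,y,x,0)[:2] for y,x in zip(ys,xs)],np.float32)
            rc=cv2.minAreaRect(P); print(np.round(cv2.boxPoints(rc),4).tolist(),np.round(rc[1],4))
    # blocks: black lids, blue lid, tray/rack top faces
    for l_,z in(('near_tub',.052),('far_tub',.052),('slide_box',.049),('rack',.049),('tray',.04),('bowl_a',.035)):
        d=r.spot_in(l_,c)
        if d: 
            q=d[0]['rect']; print(l_,np.round(q),[np.round(onz(s,y,x,z)[:2],3).tolist() for x,y in((q[0],q[1]),(q[2],q[1]),(q[2],q[3]),(q[0],q[3]))])
E
```

```text
Traceback (most recent call last):
  File "h.py", line 19, in tubpos
    cn,_=cv2.findContours((l==k).astype(np.uint8),0,1); e=cv2.fitEllipse(cn[0])
                                                          ~~~~~~~~~~~~~~^^^^^^^
cv2.error: OpenCV(4.12.0) /io/opencv/modules/imgproc/src/shapedescr.cpp:361: error: (-201:Incorrect size of input array) There should be at least 5 points to fit the ellipse in function 'fitEllipseNoDirect'
```

```bash
python3 - <<'E'
from h import *
for n in('top0','side0'):
    i=cv2.imread(f'pics/{n}.png'); h=cv2.cvtColor(i,cv2.COLOR_BGR2HSV)
    for y,x in ((230,385),(228,380),(144,306),(139,308)): print(n,i[y,x],h[y,x])
    y,x=((80+226//2,110+221//2) if n=='top0' else (100+int(291/1.9),120+int(222/1.9)))
    print(h[y-2:y+3,x-2:x+3].tolist())
E
```

```text
top0 [ 72  79 252] [  1 182 252]
top0 [ 74  80 253] [  1 180 253]
top0 [ 58  86 145] [ 10 153 145]
top0 [ 56  84 136] [ 11 150 136]
[[[24, 160, 252], [24, 159, 251], [16, 167, 218], [16, 151, 171], [11, 150, 150]], [[27, 153, 254], [27, 151, 254], [27, 153, 254], [30, 138, 255], [20, 163, 214]], [[15, 163, 175], [16, 166, 184], [28, 151, 254], [28, 148, 254], [17, 164, 176]], [[9, 149, 125], [15, 170, 174], [26, 156, 254], [23, 166, 248], [14, 161, 157]], [[9, 143, 128], [21, 167, 245], [26, 156, 254], [17, 170, 204], [11, 156, 132]]]
side0 [ 55  85 150] [  9 161 150]
side0 [ 46  84 149] [ 11 176 149]
side0 [  9  40 254] [  4 246 254]
side0 [ 17  45 254] [  4 238 254]
[[[10, 173, 164], [12, 176, 170], [13, 178, 178], [14, 188, 168], [12, 174, 152]], [[12, 173, 170], [18, 201, 207], [23, 243, 237], [22, 247, 232], [20, 223, 217]], [[16, 197, 194], [25, 255, 246], [28, 255, 255], [28, 255, 254], [27, 255, 254]], [[20, 231, 236], [26, 255, 254], [27, 255, 254], [25, 255, 251], [25, 255, 252]], [[25, 255, 252], [27, 255, 254], [23, 255, 242], [18, 205, 179], [18, 208, 190]]]
```

```bash
sed -i 's/h\[:,:,0\]<6/h[:,:,0]<7/; s/h\[:,:,1\]>190/h[:,:,1]>150/; s/h\[:,:,2\]>140/h[:,:,2]>200/' h.py
python3 - <<'E'
from h import *
for c in('top','side'):
    s,p,b=tubpos(c); print(c,'tub',np.round(p,4),b)
    h=cv2.cvtColor(np.array(s['img']),cv2.COLOR_RGB2HSV)
    m=((h[:,:,0]>18)&(h[:,:,0]<34)&(h[:,:,1]>120)&(h[:,:,2]>210)).astype(np.uint8)
    n,l,stt,ce=cv2.connectedComponentsWithStats(m,connectivity=8)
    for i in range(1,n):
        if stt[i,4]>60:
            ys,xs=np.where(l==i); P=np.array([onz(s,y,x,0)[:2] for y,x in zip(ys,xs)],np.float32)
            rc=cv2.minAreaRect(P); print(stt[i].tolist(),np.round(cv2.boxPoints(rc),4).tolist(),np.round(rc[1],4))
    for l_,z in(('near_tub',.052),('far_tub',.052),('slide_box',.049),('rack',.049),('tray',.04),('bowl_a',.035)):
        d=r.spot_in(l_,c)
        if d: 
            q=d[0]['rect']; print(l_,np.round(q),[np.round(onz(s,y,x,z)[:2],3).tolist() for x,y in((q[0],q[1]),(q[2],q[1]),(q[2],q[3]),(q[0],q[3]))])
E
```

```text
top tub [ 0.5147 -0.3117] [369, 213, 34, 34, 882]
[164, 180, 59, 53, 265] [[0.49939998984336853, 0.21870000660419464], [0.6291000247001648, 0.18569999933242798], [0.6660000085830688, 0.3310000002384186], [0.536300003528595, 0.36399999260902405]] [0.1499 0.1339]
near_tub [153. 236. 192. 274.] [[0.48, 0.381], [0.483, 0.263], [0.372, 0.258], [0.369, 0.374]]
far_tub [182. 135. 216. 169.] [[0.795, 0.311], [0.797, 0.207], [0.688, 0.202], [0.685, 0.305]]
rack [319. 140. 342. 203.] [[0.786, -0.112], [0.787, -0.183], [0.592, -0.183], [0.591, -0.114]]
tray [234. 218. 269. 285.] [[0.54, 0.14], [0.543, 0.036], [0.343, 0.031], [0.341, 0.133]]
bowl_a [383. 278. 414. 308.] [[0.373, -0.305], [0.375, -0.396], [0.288, -0.394], [0.286, -0.304]]
side tub [ 0.5153 -0.3033] [292, 129, 31, 21, 486]
[173, 213, 28, 13, 168] [[0.7592999935150146, 0.09350000321865082], [0.8565000295639038, 0.08089999854564667], [0.8596000075340271, 0.1046999990940094], [0.7623999714851379, 0.11729999631643295]] [0.024  0.0979]
[208, 252, 71, 60, 394] [[0.49950000643730164, 0.21860000491142273], [0.6313999891281128, 0.1850000023841858], [0.6690999865531921, 0.33309999108314514], [0.5371999740600586, 0.3666999936103821]] [0.1528 0.1361]
near_tub [277. 280. 317. 325.] [[0.491, 0.295], [0.39, 0.273], [0.37, 0.403], [0.464, 0.424]]
far_tub [166. 240. 206. 277.] [[0.815, 0.231], [0.709, 0.207], [0.67, 0.325], [0.77, 0.348]]
slide_box [173. 179. 221. 229.] [[0.886, -0.014], [0.741, -0.047], [0.68, 0.156], [0.812, 0.186]]
rack [216. 155. 279. 185.] [[0.789, -0.154], [0.59, -0.2], [0.561, -0.06], [0.747, -0.017]]
tray [272. 218. 345. 255.] [[0.553, 0.076], [0.346, 0.029], [0.33, 0.164], [0.524, 0.207]]
bowl_a [349. 138. 373. 150.] [[0.376, -0.362], [0.295, -0.38], [0.29, -0.31], [0.368, -0.292]]
```

```bash
cat > st.py <<'E'
from h import *
s=r.get_state(); Rm=R.from_quat(s['eef_rot']).as_matrix()
print('t',round(s['clock'],2),'p',np.round(s['tool_pos'],4),'yaw',round(np.degrees(np.arctan2(Rm[1,0],Rm[0,0])),2),'zdown',np.round(Rm[:,2],3),'F',np.round(s['contact_force'],2),'q',np.round(s['q'],2),'op',s['opening'])
E
python3 -m jog '[{"translation":[0,0,0],"twist":-1,"claw":80},{"translation":[0,0,0],"twist":-1,"claw":80},{"translation":[0,0,0],"twist":-1,"claw":80},{"translation":[0,0,0],"twist":-1,"claw":80},{"translation":[0,0,0],"twist":-1,"claw":80},{"translation":[0,0,0],"twist":-1,"claw":80},{"translation":[0,0,0],"twist":-1,"claw":80},{"translation":[0,0,0],"twist":-1,"claw":80},{"translation":[0,0,0],"twist":-1,"claw":80},{"translation":[0,0,0],"twist":-1,"claw":80},{"translation":[0,0,0],"twist":-1,"claw":80},{"translation":[0,0,0],"twist":-0.4,"claw":80}]'
python3 st.py
```

```text
clock: 2.85
tool_pos: [0.2286, -0.5817, 0.2387]
eef_rot: [0.706, 0.708, 0.0, -0.0]
contact_force: [-0.0, 0.5, 0.1]
opening: 0.797
t 2.85 p [ 0.2286 -0.5817  0.2387] yaw 90.13 zdown [-0.  0. -1.] F [-0.03  0.53  0.06] q [ 1.41  0.73 -0.53  1.55  0.42  0.98  0.75] op 0.7966093153169088
```

```bash

python3 -m jog '[{"translation":[0.44,0.715,0],"twist":0,"claw":80},{"translation":[0.44,0.715,0],"twist":0,"claw":80},{"translation":[0.44,0.715,0],"twist":0,"claw":80},{"translation":[0.44,0.715,0],"twist":0,"claw":80},{"translation":[0.44,0.715,0],"twist":0,"claw":80},{"translation":[0.44,0.715,0],"twist":0,"claw":80},{"translation":[0.44,0.715,0],"twist":0,"claw":80},{"translation":[0.44,0.715,0],"twist":0,"claw":80},{"translation":[0.44,0.715,0],"twist":0,"claw":80},{"translation":[0.44,0.715,0],"twist":0,"claw":80},{"translation":[0,0,0.9],"twist":0,"claw":80},{"translation":[0,0,0.9],"twist":0,"claw":80},{"translation":[0,0,0.9],"twist":0,"claw":80},{"translation":[0,0,0.9],"twist":0,"claw":80},{"translation":[0,0,0.9],"twist":0,"claw":80},{"translation":[0,0,0.6],"twist":0,"claw":80},{"translation":[0,0,0.4],"twist":0,"claw":80},{"translation":[0,0,0],"twist":0,"claw":80},{"translation":[0,0,0],"twist":0,"claw":80}]'
python3 st.py
python3 - <<'E'
from h import *
s,p,b=tubpos('top'); print(p,b); save(s,'top2.png')
i=cv2.imread('pics/top2.png')[160:340,300:520]; cv2.imwrite('pics/top2c.png',cv2.resize(i,None,fx=3,fy=3,interpolation=cv2.INTER_CUBIC))
E
```

```text
clock: 4.43
tool_pos: [0.5154, -0.4063, 0.0188]
eef_rot: [0.708, 0.706, 0.0, -0.0]
contact_force: [-0.1, -0.7, 0.6]
opening: 0.797
t 4.43 p [ 0.5154 -0.4063  0.0188] yaw 89.87 zdown [-0.  0. -1.] F [-0.09 -0.69  0.56] q [ 0.79  1.04 -0.37  1.58  0.55  0.63  0.13] op 0.7972767615699349
[ 0.51467482 -0.31141424] [369, 213, 34, 34, 881]
```

View pics/top2c.png

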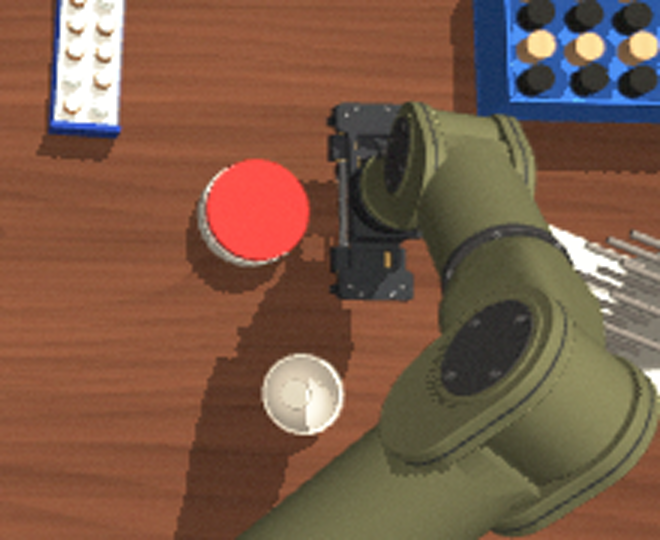

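The gripper stands behind the tub (lid at crop (257,210), gripper at (375,200)), clear of the bowl. I start pushing.

```bash

python3 -m jog '[{"translation":[0.25,0,0],"twist":0,"claw":80},{"translation":[0.25,0,0],"twist":0,"claw":80},{"translation":[0.25,0,0],"twist":0,"claw":80},{"translation":[0.25,0,0],"twist":0,"claw":80},{"translation":[0.1,0,0],"twist":0,"claw":80},{"translation":[0.1,0,0],"twist":0,"claw":80},{"translation":[0.1,0,0],"twist":0,"claw":80},{"translation":[0.1,0,0],"twist":0,"claw":80},{"translation":[0.2,0,0],"twist":0,"claw":80},{"translation":[0.25,0,0],"twist":0,"claw":80},{"translation":[0.25,0,0],"twist":0,"claw":80},{"translation":[0.25,0,0],"twist":0,"claw":80},{"translation":[0.25,0,0],"twist":0,"claw":80},{"translation":[0.25,0,0],"twist":0,"claw":80},{"translation":[0.25,0,0],"twist":0,"claw":80},{"translation":[0.25,0,0],"twist":0,"claw":80}]'
python3 st.py
python3 - <<'E'
from h import *
for c in('top','side'):
  s,p,b=tubpos(c); print(p,b)
E
```

```text
clock: 5.82
tool_pos: [0.5155, -0.2714, 0.0188]
eef_rot: [0.708, 0.706, -0.0, 0.0]
contact_force: [0.0, -4.3, 3.5]
opening: 0.802
t 5.82 p [ 0.5155 -0.2714  0.0188] yaw 89.87 zdown [-0. -0. -1.] F [ 0.04 -4.26  3.54] q [ 0.56  0.97 -0.27  1.82  0.57  0.43 -0.12] op 0.8017105047479436
[ 0.5137269  -0.20685425] [340, 212, 24, 33, 470]
[ 0.51501483 -0.20737928] [287, 145, 30, 22, 431]
```

```bash

python3 - <<'E'
from h import *
s=r.snapshot('side'); save(s,'s3.png'); 
i=cv2.imread('pics/s3.png')[110:210,220:370]; cv2.imwrite('pics/s3c.png',cv2.resize(i,None,fx=5,fy=5,interpolation=cv2.INTER_CUBIC))
E
```

```text
(no output)
```

View pics/s3c.png

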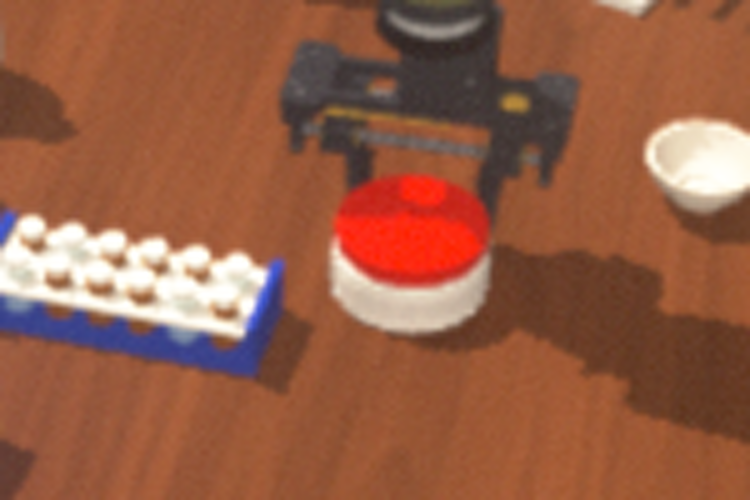

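The tub is upright at crop (412,255), centred between the fingers and clear of the rack at (140,290). Part of the lid is in shadow, so I widen the colour mask.

```bash
sed -i 's/h\[:,:,0\]<7/h[:,:,0]<6/; s/h\[:,:,1\]>150/h[:,:,1]>165/; s/h\[:,:,2\]>200/h[:,:,2]>90/' h.py
python3 -m jog '[{"translation":[0,0,0.2],"twist":0,"claw":80},{"translation":[0,0,0],"twist":0,"claw":80}]'
python3 st.py
python3 - <<'E'
from h import *
for c in('top','side'):
  s,p,b=tubpos(c); print(p,b)
E
```

```text
clock: 6.13
tool_pos: [0.5145, -0.2712, 0.0091]
eef_rot: [0.708, 0.706, -0.0, -0.002]
contact_force: [0.3, 0.5, 0.4]
opening: 0.801
t 6.13 p [ 0.5145 -0.2712  0.0091] yaw 89.89 zdown [-0.002  0.002 -1.   ] F [0.28 0.53 0.45] q [ 0.56  0.99 -0.27  1.82  0.57  0.41 -0.13] op 0.8012768103621958
[ 0.51532366 -0.21384616] [339, 212, 27, 34, 740]
[ 0.51535277 -0.21116463] [287, 144, 31, 23, 546]
```

```bash
cat >> h.py <<'E'
from scipy.optimize import least_squares
def tub2(c='top',rr=.0505):
    s=r.snapshot(c); h=cv2.cvtColor(np.array(s['img']),cv2.COLOR_RGB2HSV)
    m=(((h[:,:,0]<6)|(h[:,:,0]>174))&(h[:,:,1]>165)&(h[:,:,2]>90)).astype(np.uint8)
    n,l,stt,ce=cv2.connectedComponentsWithStats(m); k=1+np.argmax(stt[1:,4])
    cn,_=cv2.findContours((l==k).astype(np.uint8),cv2.RETR_EXTERNAL,cv2.CHAIN_APPROX_NONE); cn=max(cn,key=len)[:,0]
    P=np.array([onz(s,y,x,.052)[:2] for x,y in cn])
    f=least_squares(lambda q:np.hypot(*(P-q).T)-rr,P.mean(0)+[0,0],loss='cauchy',f_scale=.0015)
    return s,f.x,np.round(np.median(abs(f.fun)),4)
E
python3 - <<'E'
from h import *
for c in('top','side'): print(c,*tub2(c)[1:])
E
```

```text
top [ 0.51543705 -0.2227694 ] 0.0013
side [ 0.51547981 -0.21396589] 0.0018
```

```bash
cat > plan.py <<'E'
from h import *
from scipy.interpolate import PchipInterpolator, CubicSpline
import json
s=r.snapshot('top')
def poly(c,z): return np.array([onz(s,80+y/2-.25,110+x/2-.25,z)[:2] for x,y in c],np.float32)
obs=dict(rack=poly([(420,126),(467,128),(460,249),(413,245)],.049),tray=poly([(270,281),(314,287),(298,411),(252,407)],.04),
 box=poly([(277,83),(367,94),(359,151),(269,145)],.049))
B=np.array([.584,.2777]); ax=np.array([.247,.969]); nx=np.array([.969,-.247])
circ=dict(near=(.431,.326,.052),far=(.753,.255,.052),bowl=(.333,-.35,.04))
def clear(p): # min distance of point to obstacles
    d={k:-cv2.pointPolygonTest(v.reshape(-1,1,2),(float(p[0]),float(p[1])),True) for k,v in obs.items()}
    d.update({k:np.hypot(p[0]-a,p[1]-b)-c for k,(a,b,c) in circ.items()}); k=min(d,key=d.get); return k,d[k]
def path(start,th0,wps,step,d,wo,back,a_end):
    W=np.array([start]+wps); t=np.r_[0,np.cumsum(np.hypot(*np.diff(W,axis=0).T))]
    e=np.array([np.cos(a_end),np.sin(a_end)]); e0=np.array([np.cos(th0),np.sin(th0)])
    cs=CubicSpline(t,W,bc_type=((1,e0),(1,e))); n=int(round(t[-1]/step)); u=np.linspace(0,t[-1],n+1)
    C=cs(u); T=cs(u,1); th=np.unwrap(np.arctan2(T[:,1],T[:,0])); th[0]=th0
    return C,th
E
python3 - <<'E'
from plan import *
for k,v in obs.items(): print(k,np.round(v,3).tolist())
C,th=path([.515,-.213],np.pi/2,[[.513,-.13],[.562,-.035],[.608,.035],[.616,.095],[.588,.155],list(B-ax*.078),list(B-ax*.02)],.01,.055,.044,.065,np.arctan2(.969,.247))
for i in range(0,len(C),2):
    h=np.array([np.cos(th[i]),np.sin(th[i])]); n=np.array([h[1],-h[0]])
    k,dd=clear(C[i]); f=[clear(C[i]-b*h+w*n) for b in(.065,.047) for w in(.044,-.044)]
    m=min(f,key=lambda q:q[1]); print(i,np.round(C[i],3),round(np.degrees(th[i])),k,round(dd-.052,3),m[0],round(m[1],3))
E
```

```text
rack [[0.7789999842643738, -0.11400000005960464], [0.7770000100135803, -0.1860000044107437], [0.5879999995231628, -0.17599999904632568], [0.5929999947547913, -0.10499999672174454]]
tray [[0.5350000262260437, 0.10899999737739563], [0.5270000100135803, 0.0430000014603138], [0.34200000762939453, 0.06199999898672104], [0.34700000286102295, 0.12999999523162842]]
box [[0.8429999947547913, 0.1080000028014183], [0.828000009059906, -0.03200000151991844], [0.7369999885559082, -0.020999999716877937], [0.7440000176429749, 0.11699999868869781]]
0 [ 0.515 -0.213] 90 rack 0.03 rack 0.089
2 [ 0.514 -0.193] 94 rack 0.024 rack 0.067
4 [ 0.513 -0.173] 94 rack 0.024 rack 0.05
6 [ 0.512 -0.153] 91 rack 0.026 rack 0.04
8 [ 0.513 -0.133] 83 rack 0.026 rack 0.039
10 [ 0.517 -0.114] 73 rack 0.024 rack 0.043
12 [ 0.524 -0.095] 66 rack 0.018 rack 0.045
14 [ 0.533 -0.077] 60 rack 0.014 rack 0.043
16 [ 0.544 -0.06 ] 56 rack 0.015 rack 0.038
18 [ 0.556 -0.043] 53 rack 0.02 rack 0.03
20 [ 0.569 -0.027] 52 tray 0.029 rack 0.024
22 [ 0.581 -0.01 ] 53 tray 0.023 rack 0.023
24 [0.592 0.006] 57 tray 0.023 rack 0.032
26 [0.603 0.023] 63 tray 0.026 tray 0.044
28 [0.61  0.042] 71 tray 0.031 tray 0.041
30 [0.615 0.061] 80 tray 0.033 tray 0.042
32 [0.617 0.082] 91 tray 0.033 tray 0.047
34 [0.615 0.101] 103 tray 0.028 tray 0.055
36 [0.608 0.12 ] 114 tray 0.022 tray 0.057
38 [0.599 0.138] 121 tray 0.018 tray 0.054
40 [0.588 0.155] 124 tray 0.018 tray 0.045
42 [0.576 0.173] 122 tray 0.024 tray 0.028
44 [0.567 0.191] 109 tray 0.036 tray 0.013
46 [0.565 0.21 ] 85 tray 0.053 tray 0.037
48 [0.569 0.229] 72 near 0.065 tray 0.068
50 [0.576 0.249] 71 near 0.06 near 0.088
```

```bash
cat > ev.py <<'E'
from plan import *
def rows(C,th,d,p0=None,y0=None):
    # tool rows: TCP=C-d*h ; p0,y0 actual tool pose
    P=C-d*np.c_[np.cos(th),np.sin(th)]; a=P[0] if p0 is None else p0; ya=th[0] if y0 is None else y0; out=[]
    for p,t in zip(P[1:],th[1:]):
        dv=p-a; h=np.array([np.cos(ya),np.sin(ya)]); n=np.array([h[1],-h[0]])
        row=[round(dv@h/.04,2),round(dv@n/.04,2),round(-np.degrees(t-ya)/6,2)]
        a=a+.04*(row[0]*h+row[1]*n); ya=ya-np.radians(6*row[2]); out.append(row)
    return out,a,ya
def report(C,th,st=2):
  for i in range(0,len(C),st):
    h=np.array([np.cos(th[i]),np.sin(th[i])]); n=np.array([h[1],-h[0]])
    k,dd=clear(C[i]); f=[clear(C[i]-b*h+w*n) for b in(.065,.047) for w in(.044,-.044)]
    m=min(f,key=lambda q:q[1]); print(i,np.round(C[i],3),round(np.degrees(th[i])),k,round(dd-.052,3),m[0],round(m[1],3))
E
python3 - <<'E'
from ev import *
C,th=path([.515,-.213],np.pi/2,[[.514,-.13],[.523,-.085],[.562,-.027],[.600,.030],[.610,.085],[.597,.135],[.578,.185],list(B-ax*.045),list(B-ax*.02)],.01,.055,.044,.065,np.arctan2(.969,.247))
report(C,th)
print(json.dumps(rows(C,th,.055)[0]))
E
python3 -m jog '[{"translation":[-0.25,0,0],"twist":0,"claw":60},{"translation":[0,0,0],"twist":0,"claw":60},{"translation":[0,0,0],"twist":0,"claw":60},{"translation":[0,0,0],"twist":0,"claw":60}]'
python3 st.py
```

```text
0 [ 0.515 -0.213] 90 rack 0.03 rack 0.089
2 [ 0.515 -0.193] 92 rack 0.024 rack 0.069
4 [ 0.514 -0.173] 92 rack 0.023 rack 0.052
6 [ 0.513 -0.153] 90 rack 0.024 rack 0.039
8 [ 0.514 -0.133] 87 rack 0.025 rack 0.034
10 [ 0.516 -0.112] 81 rack 0.025 rack 0.037
12 [ 0.52  -0.093] 73 rack 0.022 rack 0.041
14 [ 0.528 -0.074] 63 rack 0.02 rack 0.046
16 [ 0.538 -0.057] 55 rack 0.021 rack 0.044
18 [ 0.551 -0.041] 51 rack 0.025 rack 0.037
20 [ 0.563 -0.025] 51 tray 0.025 rack 0.03
22 [ 0.576 -0.009] 53 tray 0.019 rack 0.027
24 [0.588 0.007] 57 tray 0.018 rack 0.034
26 [0.598 0.025] 64 tray 0.02 tray 0.043
28 [0.605 0.043] 73 tray 0.025 tray 0.038
30 [0.609 0.063] 82 tray 0.027 tray 0.038
32 [0.61  0.084] 93 tray 0.025 tray 0.042
34 [0.607 0.103] 103 tray 0.02 tray 0.047
36 [0.602 0.123] 109 tray 0.016 tray 0.045
38 [0.594 0.142] 112 tray 0.016 tray 0.039
40 [0.587 0.16 ] 112 tray 0.021 tray 0.029
42 [0.58  0.179] 108 tray 0.031 tray 0.021
44 [0.574 0.199] 102 tray 0.046 tray 0.02
46 [0.572 0.219] 92 tray 0.064 tray 0.043
48 [0.574 0.239] 77 near 0.063 tray 0.073
50 [0.579 0.258] 76 near 0.059 
[... 631 characters left out ...]
.8], [0.26, 0.11, -0.85], [0.26, 0.12, -0.9], [0.26, 0.11, -0.9], [0.25, 0.1, -0.75], [0.26, 0.08, -0.6], [0.25, 0.06, -0.44], [0.26, 0.04, -0.3], [0.25, 0.02, -0.17], [0.25, 0.0, -0.04], [0.25, -0.01, 0.09], [0.25, -0.03, 0.22], [0.25, -0.04, 0.34], [0.26, -0.06, 0.47], [0.26, -0.08, 0.6], [0.26, -0.1, 0.77], [0.25, -0.13, 0.94], [0.27, -0.15, 1.15], [0.26, -0.16, 1.23], [0.25, -0.07, 0.54], [0.25, 0.04, -0.27]]
clock: 6.77
tool_pos: [0.5154, -0.2827, 0.0108]
eef_rot: [0.708, 0.706, 0.0, 0.0]
contact_force: [-0.7, 0.2, 0.4]
opening: 0.601
t 6.77 p [ 0.5154 -0.2827  0.0108] yaw 89.83 zdown [ 0. -0. -1.] F [-0.7   0.19  0.4 ] q [ 0.58  0.99 -0.27  1.8   0.57  0.43 -0.11] op 0.6008929850961097
```

```bash

python3 -m jog '[{"translation":[0.1,0,0],"twist":0,"claw":60},{"translation":[0.1,0,0],"twist":0,"claw":60},{"translation":[0.12,0,0],"twist":0,"claw":60},{"translation":[0.2,0,0],"twist":0,"claw":60},{"translation":[0.25,0,0],"twist":0,"claw":60},{"translation":[0.25,0,0],"twist":0,"claw":60},{"translation":[0.25,0,0],"twist":0,"claw":60},{"translation":[0.25,0,0],"twist":0,"claw":60},{"translation":[0.25,0,0],"twist":0,"claw":60},{"translation":[0.25,0,0],"twist":0,"claw":60},{"translation":[0.25,0,0],"twist":0,"claw":60},{"translation":[0.17,0,0],"twist":0,"claw":60}]'
python3 st.py
cat > look.py <<'E'
from ev import *
s=r.get_state(); Rm=R.from_quat(s['eef_rot']).as_matrix(); y=np.arctan2(Rm[1,0],Rm[0,0]); p=np.array(s['tool_pos'][:2])
h=np.array([np.cos(y),np.sin(y)]); n=np.array([h[1],-h[0]])
for c in('top','side'):
    _,q,e=tub2(c); print(c,np.round(q,4),e,'in tool',np.round([(q-p)@h,(q-p)@n],4),'in bay',np.round([(q-B)@nx,(q-B)@ax],4))
E
python3 look.py
```

```text
clock: 7.77
tool_pos: [0.5158, -0.1827, 0.0108]
eef_rot: [0.707, 0.707, 0.0, -0.0]
contact_force: [0.1, -2.3, 0.1]
opening: 0.599
t 7.77 p [ 0.5158 -0.1827  0.0108] yaw 89.95 zdown [-0.     0.001 -1.   ] F [ 0.12 -2.29  0.13] q [ 0.37  0.96 -0.2   1.93  0.56  0.3  -0.28] op 0.5992020714465521
top [ 0.5158 -0.1294] 0.0017 in tool [ 0.0515 -0.0001] in bay [ 0.0345 -0.4114]
side [ 0.5161 -0.1199] 0.0022 in tool [0.0611 0.0002] in bay [ 0.0324 -0.402 ]
```

```bash
python3 st.py; python3 - <<'E'
from ev import *
s=r.get_state(); p=np.array(s['tool_pos'][:2]); d=.053
C,th=path(list(p+[0,d]),np.pi/2,[[.523,-.085],[.562,-.027],[.600,.030],[.610,.085],[.597,.135],[.578,.185],list(B-ax*.045),list(B-ax*.02)],.01,.055,.044,.065,np.arctan2(.969,.247))
report(C,th,3)
o=rows(C,th,d,p,np.pi/2)[0]
for i in range(0,len(o),10): print(o[i:i+10])
E
```

```text
t 7.92 p [ 0.5159 -0.1828  0.0107] yaw 90.0 zdown [ 0.     0.001 -1.   ] F [-0.78  0.03 -0.05] q [ 0.37  0.96 -0.2   1.93  0.56  0.31 -0.28] op 0.6035028148676872
0 [ 0.516 -0.131] 90 rack 0.023 rack 0.029
3 [ 0.519 -0.101] 79 rack 0.023 rack 0.037
6 [ 0.529 -0.073] 62 rack 0.02 rack 0.045
9 [ 0.545 -0.048] 52 rack 0.023 rack 0.041
12 [ 0.565 -0.024] 51 tray 0.024 rack 0.03
15 [0.583 0.   ] 55 tray 0.018 rack 0.029
18 [0.598 0.026] 65 tray 0.021 tray 0.042
21 [0.608 0.054] 78 tray 0.026 tray 0.037
24 [0.61  0.084] 94 tray 0.025 tray 0.042
27 [0.604 0.114] 107 tray 0.017 tray 0.047
30 [0.594 0.142] 112 tray 0.016 tray 0.039
33 [0.583 0.17 ] 110 tray 0.026 tray 0.023
36 [0.574 0.199] 102 tray 0.046 tray 0.02
39 [0.572 0.229] 85 near 0.067 tray 0.058
42 [0.579 0.258] 76 near 0.059 near 0.087
[[np.float64(0.25), np.float64(-0.07), np.float64(0.54)], [np.float64(0.26), np.float64(-0.08), np.float64(0.63)], [np.float64(0.26), np.float64(-0.09), np.float64(0.74)], [np.float64(0.25), np.float64(-0.11), np.float64(0.86)], [np.float64(0.26), np.float64(-0.12), np.float64(0.98)], [np.float64(0.
[... 1391 characters left out ...]
.float64(-0.16)]]
[[np.float64(0.25), np.float64(0.01), np.float64(-0.03)], [np.float64(0.25), np.float64(-0.02), np.float64(0.1)], [np.float64(0.25), np.float64(-0.03), np.float64(0.22)], [np.float64(0.25), np.float64(-0.04), np.float64(0.35)], [np.float64(0.26), np.float64(-0.06), np.float64(0.47)], [np.float64(0.25), np.float64(-0.07), np.float64(0.6)], [np.float64(0.26), np.float64(-0.1), np.float64(0.77)], [np.float64(0.26), np.float64(-0.12), np.float64(0.95)], [np.float64(0.26), np.float64(-0.14), np.float64(1.14)], [np.float64(0.26), np.float64(-0.16), np.float64(1.22)]]
[[np.float64(0.25), np.float64(-0.06), np.float64(0.53)], [np.float64(0.25), np.float64(0.04), np.float64(-0.27)]]
```

First 12 rows of the turn past the rack.

```bash

python3 -m jog '[{"translation":[0.25,-0.07,0],"twist":0.54,"claw":60},{"translation":[0.26,-0.08,0],"twist":0.63,"claw":60},{"translation":[0.26,-0.09,0],"twist":0.74,"claw":60},{"translation":[0.25,-0.11,0],"twist":0.86,"claw":60},{"translation":[0.26,-0.12,0],"twist":0.98,"claw":60},{"translation":[0.25,-0.11,0],"twist":0.88,"claw":60},{"translation":[0.25,-0.09,0],"twist":0.73,"claw":60},{"translation":[0.25,-0.07,0],"twist":0.55,"claw":60},{"translation":[0.26,-0.05,0],"twist":0.39,"claw":60},{"translation":[0.25,-0.03,0],"twist":0.24,"claw":60},{"translation":[0.25,-0.01,0],"twist":0.09,"claw":60},{"translation":[0.26,0.01,0],"twist":-0.05,"claw":60}]'
python3 st.py; python3 look.py
```

```text
clock: 8.97
tool_pos: [0.5306, -0.0662, 0.0106]
eef_rot: [0.905, 0.425, -0.001, -0.0]
contact_force: [-2.7, -2.5, -0.4]
opening: 0.601
t 8.97 p [ 0.5306 -0.0662  0.0106] yaw 50.36 zdown [-0.002 -0.001 -1.   ] F [-2.75 -2.48 -0.38] q [ 0.06  0.95 -0.04  1.97  0.16  0.22 -0.81] op 0.6008870574312417
top [0.5777 0.0504] 0.0084 in tool [ 0.1157 -0.0381] in bay [ 0.0501 -0.2218]
side [ 0.5679 -0.0157] 0.002 in tool [ 0.0584 -0.0037] in bay [ 0.0569 -0.2883]
```

```bash

python3 -m jog '[{"translation":[0.25,0.02,0],"twist":-0.16,"claw":60},{"translation":[0.26,0.03,0],"twist":-0.25,"claw":60},{"translation":[0.25,0.04,0],"twist":-0.36,"claw":60},{"translation":[0.25,0.06,0],"twist":-0.44,"claw":60},{"translation":[0.25,0.07,0],"twist":-0.55,"claw":60},{"translation":[0.25,0.08,0],"twist":-0.64,"claw":60},{"translation":[0.26,0.09,0],"twist":-0.71,"claw":60},{"translation":[0.25,0.09,0],"twist":-0.74,"claw":60},{"translation":[0.26,0.1,0],"twist":-0.76,"claw":60}]'
python3 st.py
python3 - <<'E'
from h import *
s,q,e=tub2('side'); print(q,e); save(s,'s4.png')
i=cv2.imread('pics/s4.png')[130:340,170:380]; cv2.imwrite('pics/s4c.png',cv2.resize(i,None,fx=2.8,fy=2.8,interpolation=cv2.INTER_CUBIC))
E
```

```text
clock: 9.87
tool_pos: [0.5989, 0.0022, 0.0107]
eef_rot: [0.775, 0.632, 0.001, 0.001]
contact_force: [-0.7, -1.3, -0.1]
opening: 0.597
t 9.87 p [0.5989 0.0022 0.0107] yaw 78.42 zdown [ 0.002 -0.    -1.   ] F [-0.67 -1.27 -0.12] q [ 0.01  0.99 -0.15  1.77  0.33  0.4  -0.59] op 0.5974692021656786
[0.60996057 0.06023225] 0.0019
```

View pics/s4c.png

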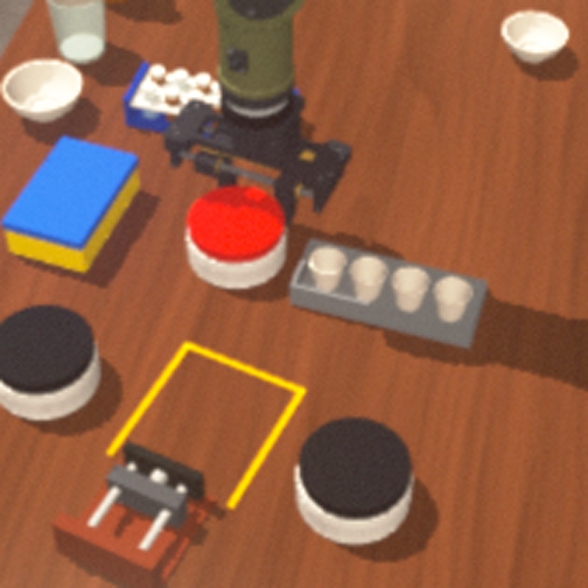

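The tub (crop (237,230)) is passing the tray corner (305,245) with a gap, on the planned line. I continue.

```bash

python3 -m jog '[{"translation":[0.26,0.1,0],"twist":-0.8,"claw":60},{"translation":[0.26,0.1,0],"twist":-0.85,"claw":60},{"translation":[0.25,0.12,0],"twist":-0.91,"claw":60},{"translation":[0.26,0.11,0],"twist":-0.88,"claw":60},{"translation":[0.25,0.09,0],"twist":-0.74,"claw":60},{"translation":[0.25,0.07,0],"twist":-0.58,"claw":60},{"translation":[0.26,0.06,0],"twist":-0.43,"claw":60},{"translation":[0.25,0.03,0],"twist":-0.29,"claw":60},{"translation":[0.25,0.02,0],"twist":-0.16,"claw":60},{"translation":[0.25,0.01,0],"twist":-0.03,"claw":60},{"translation":[0.25,-0.02,0],"twist":0.1,"claw":60},{"translation":[0.25,-0.03,0],"twist":0.22,"claw":60}]'
python3 st.py; python3 look.py
python3 - <<'E'
from ev import *
s=r.get_state(); p=np.array(s['tool_pos'][:2]); d=.053
Rm=R.from_quat(s['eef_rot']).as_matrix(); y=np.arctan2(Rm[1,0],Rm[0,0])
c0=p+d*np.array([np.cos(y),np.sin(y)]); print('tub by tool',c0,'bay',(c0-B)@nx,(c0-B)@ax)
C,th=path(list(c0),y,[list(B-ax*.065+nx*.006),list(B-ax*.03),list(B-ax*.01)],.008,.055,.044,.065,np.arctan2(.969,.247))
report(C,th,2)
print(np.array(rows(C,th,d,p,y)[0]).tolist())
E
```

```text
clock: 10.92
tool_pos: [0.6014, 0.1198, 0.0109]
eef_rot: [0.573, 0.819, -0.0, 0.0]
contact_force: [2.1, -4.3, 1.1]
opening: 0.599
t 10.92 p [0.6014 0.1198 0.0109] yaw 110.06 zdown [ 0. -0. -1.] F [ 2.11 -4.34  1.06] q [-0.13  1.01 -0.26  1.72  0.5   0.48 -0.37] op 0.5991261760899436
top [0.5824 0.1718] 0.0014 in tool [0.0515 0.0004] in bay [ 0.0247 -0.103 ]
side [0.5813 0.1791] 0.0014 in tool [0.0588 0.0018] in bay [ 0.0217 -0.0962]
tub by tool [0.58265601 0.17034833] bay 0.02521354107031263 -0.10435573290298064
0 [0.583 0.17 ] 110 tray 0.026 tray 0.023
2 [0.578 0.186] 104 tray 0.036 tray 0.016
4 [0.575 0.203] 97 tray 0.049 tray 0.024
6 [0.574 0.219] 90 tray 0.064 tray 0.044
8 [0.574 0.236] 83 near 0.066 tray 0.065
10 [0.577 0.252] 77 near 0.06 tray 0.088
12 [0.582 0.268] 76 near 0.057 near 0.082
[[0.21, -0.07, 0.53], [0.21, -0.07, 0.53], [0.21, -0.06, 0.54], [0.21, -0.08, 0.56], [0.21, -0.07, 0.56], [0.21, -0.07, 0.58], [0.21, -0.08, 0.58], [0.21, -0.07, 0.58], [0.21, -0.08, 0.59], [0.21, -0.07, 0.57], [0.21, -0.03, 0.25], [0.2, 0.02, -0.11]]
```

```bash

python3 -m jog '[{"translation":[0.21,-0.07,0],"twist":0.53,"claw":60},{"translation":[0.21,-0.07,0],"twist":0.53,"claw":60},{"translation":[0.21,-0.06,0],"twist":0.54,"claw":60},{"translation":[0.21,-0.08,0],"twist":0.56,"claw":60},{"translation":[0.21,-0.07,0],"twist":0.56,"claw":60},{"translation":[0.21,-0.07,0],"twist":0.58,"claw":60},{"translation":[0.21,-0.08,0],"twist":0.58,"claw":60},{"translation":[0.21,-0.07,0],"twist":0.58,"claw":60},{"translation":[0.21,-0.08,0],"twist":0.59,"claw":60},{"translation":[0.21,-0.07,0],"twist":0.57,"claw":60}]'
python3 st.py; python3 look.py
python3 - <<'E'
from h import *
s=r.snapshot('top'); save(s,'t5.png')
i=cv2.imread('pics/t5.png')[120:290,120:320]; cv2.imwrite('pics/t5c.png',cv2.resize(i,None,fx=3.5,fy=3.5,interpolation=cv2.INTER_CUBIC))
E
```

```text
clock: 11.95
tool_pos: [0.5649, 0.1971, 0.0105]
eef_rot: [0.787, 0.617, -0.002, 0.001]
contact_force: [-0.9, -4.2, 1.3]
opening: 0.602
t 11.95 p [0.5649 0.1971 0.0105] yaw 76.18 zdown [-0.002 -0.003 -1.   ] F [-0.89 -4.17  1.26] q [-0.36  0.99 -0.1   1.77  0.23  0.4  -0.86] op 0.6019601588917766
top [0.5847 0.8661] 0.0006 in tool [ 0.6511 -0.1395] in bay [-0.1447  0.5704]
side [0.578  0.2569] 0.0016 in tool [ 0.0579 -0.0006] in bay [-0.0007 -0.0216]
```

View pics/t5c.png

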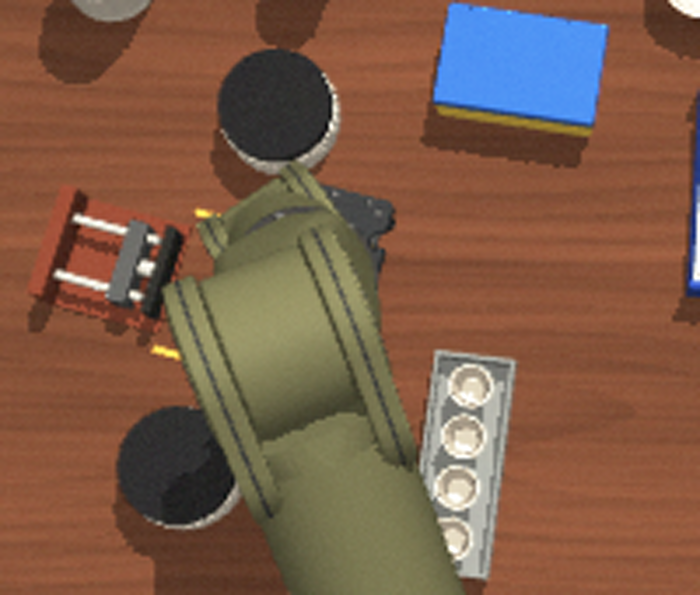

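The tub is at the bay mouth, under the arm in the top view. The buffer's face shows at crop (170,273). I estimate its setting from that.

```bash

python3 -m jog '[{"translation":[0.12,0,0],"twist":0.08,"claw":60},{"translation":[0.15,0,0],"twist":0,"claw":60},{"translation":[0.15,0,0],"twist":0,"claw":60},{"translation":[0.12,0,0],"twist":0,"claw":60}]'
python3 st.py; python3 - <<'E'
from plan import *
for y,x in((232,184),(315,159),(273,171)):
    q=onz(s,120+y/3.5-.35,120+x/3.5-.35,.041)[:2]; print(np.round([(q-B)@nx,(q-B)@ax],4))
_,q,e=tub2('side'); print('side',e,(q-B)@nx,(q-B)@ax)
E
```

```text
clock: 12.48
tool_pos: [0.5713, 0.2205, 0.0106]
eef_rot: [0.788, 0.615, 0.0, 0.0]
contact_force: [-0.5, -2.5, -1.2]
opening: 0.6
t 12.48 p [0.5713 0.2205 0.0106] yaw 75.95 zdown [ 0.  0. -1.] F [-0.45 -2.54 -1.18] q [-0.39  1.   -0.1   1.73  0.21  0.42 -0.88] op 0.5996314093537343
[0.0365 0.0667]
[-0.0392  0.0655]
[-0.0012  0.0667]
side 0.0016 2.6683274256569046e-05 0.001671242098492506
```

```bash
f(){ grep -E 'tool_pos|contact'; }
python3 -m jog '[{"translation":[0.1,0,0],"twist":0,"claw":60},{"translation":[0.1,0,0],"twist":0,"claw":60},{"translation":[0.08,0,0],"twist":0,"claw":60}]' | f
python3 -m jog '[{"translation":[0.025,0,0],"twist":0,"claw":60},{"translation":[0.025,0,0],"twist":0,"claw":60}]' | f; python3 st.py
python3 -m jog '[{"translation":[0.025,0,0],"twist":0,"claw":60},{"translation":[0.025,0,0],"twist":0,"claw":60}]' | f; python3 st.py
python3 -m jog '[{"translation":[0.025,0,0],"twist":0,"claw":60},{"translation":[0.025,0,0],"twist":0,"claw":60}]' | f; python3 st.py
python3 look.py | grep side
```

```text
tool_pos: [0.5737, 0.2307, 0.0107]
contact_force: [-0.7, -2.7, 0.2]
tool_pos: [0.5742, 0.233, 0.0107]
contact_force: [-1.3, -3.1, 1.5]
t 13.0 p [0.5742 0.233  0.0107] yaw 75.96 zdown [ 0. -0. -1.] F [-1.27 -3.09  1.54] q [-0.4   1.   -0.1   1.71  0.21  0.44 -0.89] op 0.6003104651799407
tool_pos: [0.5746, 0.2344, 0.0107]
contact_force: [0.2, -3.4, 0.9]
t 13.17 p [0.5746 0.2344 0.0107] yaw 75.94 zdown [-0.    -0.001 -1.   ] F [ 0.23 -3.39  0.87] q [-0.4   1.   -0.1   1.7   0.2   0.45 -0.89] op 0.5997104147214037
tool_pos: [0.5752, 0.2367, 0.0107]
contact_force: [-1.9, -3.6, 0.0]
t 13.33 p [0.5752 0.2367 0.0107] yaw 75.95 zdown [-0. -0. -1.] F [-1.85 -3.64  0.03] q [-0.41  1.   -0.1   1.7   0.2   0.45 -0.89] op 0.5999402554128205
side [0.5883 0.2955] 0.0016 in tool [ 0.0597 -0.0014] in bay [-0.0002  0.0183]
```

```bash
f(){ grep -E 'tool_pos|contact'|tr '\n' ' '; echo; }
python3 -m jog '[{"translation":[0.025,0,0],"twist":0,"claw":60},{"translation":[0.025,0,0],"twist":0,"claw":60}]' | f
python3 -m jog '[{"translation":[0.025,0,0],"twist":0,"claw":60},{"translation":[0.025,0,0],"twist":0,"claw":60}]' | f
```

```text
tool_pos: [0.5756, 0.2385, 0.0107] contact_force: [-1.5, -3.2, 0.4] 
tool_pos: [0.5762, 0.2407, 0.0107] contact_force: [-1.1, -3.4, 1.3]
```

```bash
f(){ grep -E 'tool_pos|contact'|tr '\n' ' '; echo; }
python3 -m jog '[{"translation":[0.025,0,0],"twist":0,"claw":60}]' | f
python3 -m jog '[{"translation":[0.025,0,0],"twist":0,"claw":60}]' | f
```

```text
tool_pos: [0.5764, 0.2417, 0.0107] contact_force: [-1.2, -3.2, 1.5] 
tool_pos: [0.5767, 0.2427, 0.0107] contact_force: [-0.6, -3.3, 0.5]
```

```bash
f(){ grep -E 'tool_pos|contact'|tr '\n' ' '; echo; }
python3 -m jog '[{"translation":[0.025,0,0],"twist":0,"claw":60}]' | f
python3 -m jog '[{"translation":[0.025,0,0],"twist":0,"claw":60}]' | f
python3 -m jog '[{"translation":[0.025,0,0],"twist":0,"claw":60}]' | f
```

```text
tool_pos: [0.5769, 0.2437, 0.0107] contact_force: [-0.9, -2.8, -0.3] 
tool_pos: [0.5771, 0.2446, 0.0107] contact_force: [0.4, -2.5, 0.7] 
tool_pos: [0.5774, 0.2456, 0.0107] contact_force: [-0.6, -2.6, 0.6]
```

```bash
f(){ grep -E 'tool_pos|contact'|tr '\n' ' '; echo; }
python3 -m jog '[{"translation":[0.025,0,0],"twist":0,"claw":60}]' | f
python3 -m jog '[{"translation":[0.025,0,0],"twist":0,"claw":60}]' | f
python3 -m jog '[{"translation":[0.025,0,0],"twist":0,"claw":60}]' | f
python3 look.py|grep side
```

```text
tool_pos: [0.5776, 0.2466, 0.0107] contact_force: [-0.3, -2.6, 0.0] 
tool_pos: [0.5778, 0.2475, 0.0107] contact_force: [-0.8, -3.1, 1.3] 
tool_pos: [0.578, 0.2479, 0.0107] contact_force: [-1.0, -4.6, 0.6] 
side [0.5911 0.3049] 0.0018 in tool [ 0.0584 -0.001 ] in bay [0.0002 0.0281]
```

```bash
f(){ grep -E 'tool_pos|contact'|tr '\n' ' '; echo; }; python3 st.py
python3 -m jog '[{"translation":[0.025,0,0],"twist":0,"claw":60}]' | f
python3 -m jog '[{"translation":[0.025,0,0],"twist":0,"claw":60}]' | f
```

```text
t 14.63 p [0.578  0.248  0.0107] yaw 75.95 zdown [-0.    -0.001 -1.   ] F [-1.08 -3.99  1.01] q [-0.42  1.01 -0.1   1.68  0.2   0.47 -0.9 ] op 0.6017802144087617
tool_pos: [0.578, 0.2483, 0.0106] contact_force: [-1.6, -5.9, 3.0] 
tool_pos: [0.5782, 0.2487, 0.0106] contact_force: [-1.5, -7.9, 2.9]
```

```bash
f(){ grep -E 'tool_pos|contact'|tr '\n' ' '; echo; }; 
python3 -m jog '[{"translation":[0,0,0],"twist":0,"claw":60}]' | f
python3 -m jog '[{"translation":[0.025,0,0],"twist":0,"claw":60}]' | f
python3 -m jog '[{"translation":[0.025,0,0],"twist":0,"claw":60}]' | f
python3 -m jog '[{"translation":[0,0,0],"twist":0,"claw":60}]' | f
```

```text
tool_pos: [0.5782, 0.2487, 0.0106] contact_force: [-1.7, -6.7, 2.9] 
tool_pos: [0.5782, 0.249, 0.0106] contact_force: [-2.8, -7.8, 3.5] 
tool_pos: [0.5783, 0.2493, 0.0106] contact_force: [-2.0, -9.5, 3.9] 
tool_pos: [0.5783, 0.2493, 0.0106] contact_force: [-3.1, -7.9, 4.2]
```

```bash
f(){ grep -E 'tool_pos|contact'|tr '\n' ' '; echo; }; 
python3 -m jog '[{"translation":[0.025,0,0],"twist":0,"claw":60},{"translation":[0.025,0,0],"twist":0,"claw":60}]' | f
python3 -m jog '[{"translation":[0,0,0],"twist":0,"claw":60}]' | f
python3 -m jog '[{"translation":[0.025,0,0],"twist":0,"claw":60},{"translation":[0.025,0,0],"twist":0,"claw":60}]' | f
python3 -m jog '[{"translation":[0,0,0],"twist":0,"claw":60}]' | f
python3 look.py|grep side
```

```text
tool_pos: [0.5784, 0.2499, 0.0105] contact_force: [-3.6, -10.2, 6.5] 
tool_pos: [0.5784, 0.25, 0.0106] contact_force: [-3.0, -9.4, 5.5] 
tool_pos: [0.5786, 0.2505, 0.0105] contact_force: [-3.8, -13.0, 7.4] 
tool_pos: [0.5786, 0.2506, 0.0105] contact_force: [-4.6, -11.7, 8.0] 
side [0.5911 0.3072] 0.0018 in tool [ 0.058  -0.0017] in bay [-0.0004  0.0304]
```

```bash
python3 - <<'E'
from h import *
s=r.snapshot('side'); save(s,'s6.png')
i=cv2.imread('pics/s6.png')[220:345,180:330]; cv2.imwrite('pics/s6c.png',cv2.resize(i,None,fx=4.7,fy=4.7,interpolation=cv2.INTER_CUBIC))
E
```

```text
(no output)
```

View pics/s6c.png

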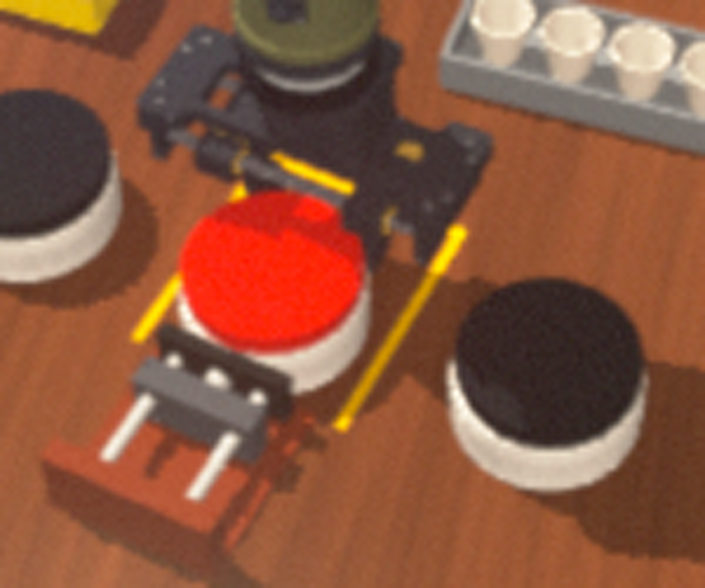

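The tub sits centred in the outline (lid at crop (275,270)), upright and flat on the buffer plate (225,370). I press on gradually to about 5 mm of compression.

```bash
f(){ grep -E 'tool_pos|contact'|tr '\n' ' '; echo; }; 
python3 -m jog '[{"translation":[0.025,0,0],"twist":0,"claw":60},{"translation":[0.025,0,0],"twist":0,"claw":60}]' | f
python3 -m jog '[{"translation":[0,0,0],"twist":0,"claw":60}]' | f
python3 -m jog '[{"translation":[0.025,0,0],"twist":0,"claw":60},{"translation":[0.025,0,0],"twist":0,"claw":60}]' | f
python3 -m jog '[{"translation":[0,0,0],"twist":0,"claw":60}]' | f
python3 look.py|grep side;python3 st.py
```

```text
tool_pos: [0.5787, 0.2511, 0.0105] contact_force: [-5.7, -15.2, 9.0] 
tool_pos: [0.5787, 0.2511, 0.0105] contact_force: [-5.6, -14.6, 8.5] 
tool_pos: [0.5788, 0.2516, 0.0105] contact_force: [-6.1, -17.5, 9.9] 
tool_pos: [0.5789, 0.2517, 0.0105] contact_force: [-6.6, -16.3, 10.2] 
side [0.5915 0.3088] 0.0018 in tool [ 0.0584 -0.0017] in bay [-0.0005  0.0319]
t 16.48 p [0.5788 0.2518 0.0105] yaw 75.78 zdown [-0.007 -0.013 -1.   ] F [ -5.41 -15.32  10.59] q [-0.43  1.01 -0.1   1.66  0.2   0.49 -0.91] op 0.6031858290769542
```

```bash
f(){ grep -E 'clock|tool_pos|contact'|tr '\n' ' '; echo; }; 
python3 -m jog '[{"translation":[0.02,0,0],"twist":0,"claw":60},{"translation":[0,0,0],"twist":0,"claw":60},{"translation":[0,0,0],"twist":0,"claw":60},{"translation":[0,0,0],"twist":0,"claw":60},{"translation":[0,0,0],"twist":0,"claw":60},{"translation":[0,0,0],"twist":0,"claw":60},{"translation":[0,0,0],"twist":0,"claw":60},{"translation":[0,0,0],"twist":0,"claw":60},{"translation":[0,0,0],"twist":0,"claw":60},{"translation":[0,0,0],"twist":0,"claw":60},{"translation":[0,0,0],"twist":0,"claw":60},{"translation":[0,0,0],"twist":0,"claw":60},{"translation":[0,0,0],"twist":0,"claw":60},{"translation":[0,0,0],"twist":0,"claw":60},{"translation":[0,0,0],"twist":0,"claw":60},{"translation":[0,0,0],"twist":0,"claw":60}]' | f
python3 -m jog '[{"translation":[-0.02,0,0],"twist":0,"claw":60},{"translation":[-0.02,0,0],"twist":0,"claw":60},{"translation":[-0.02,0,0],"twist":0,"claw":60},{"translation":[-0.02,0,0],"twist":0,"claw":60}]' | f
python3 -m jog '[{"translation":[-0.02,0,0],"twist":0,"claw":60},{"translation":[-0.02,0,0],"twist":0,"claw":60},{"translation":[-0.02,0,0],"twist":0,"claw":60},{"translation":[-0.02,0,0],"twist":0,"claw":60}]' | f
python3 look.py|grep side
```

```text
clock: 17.82 tool_pos: [0.5788, 0.2518, 0.0105] contact_force: [-6.7, -16.7, 11.6] 
clock: 18.15 tool_pos: [0.5789, 0.2518, 0.0105] contact_force: [-5.0, -12.1, 6.3] 
clock: 18.48 tool_pos: [0.5788, 0.2517, 0.0106] contact_force: [-2.7, -6.9, 2.7] 
side [0.5916 0.3088] 0.0019 in tool [ 0.0585 -0.0015] in bay [-0.0003  0.032 ]
```

```bash
f(){ grep -E 'clock|tool_pos|contact'|tr '\n' ' '; echo; }; 
python3 -m jog '[{"translation":[-0.01,0,0],"twist":0,"claw":60},{"translation":[-0.01,0,0],"twist":0,"claw":60},{"translation":[-0.01,0,0],"twist":0,"claw":60}]' | f
python3 -m jog '[{"translation":[-0.01,0,0],"twist":0,"claw":60},{"translation":[-0.01,0,0],"twist":0,"claw":60},{"translation":[-0.01,0,0],"twist":0,"claw":60}]' | f
python3 -m jog '[{"translation":[-0.01,0,0],"twist":0,"claw":60},{"translation":[-0.01,0,0],"twist":0,"claw":60},{"translation":[-0.01,0,0],"twist":0,"claw":60}]' | f
python3 -m jog '[{"translation":[-0.01,0,0],"twist":0,"claw":60},{"translation":[-0.01,0,0],"twist":0,"claw":60},{"translation":[-0.01,0,0],"twist":0,"claw":60}]' | f
python3 look.py|grep side
```

```text
clock: 18.88 tool_pos: [0.5788, 0.2517, 0.0105] contact_force: [-2.1, -6.0, 1.7] 
clock: 19.13 tool_pos: [0.5788, 0.2516, 0.0106] contact_force: [-1.6, -4.3, 0.1] 
clock: 19.38 tool_pos: [0.5787, 0.2511, 0.0106] contact_force: [-0.9, -3.8, 0.0] 
clock: 19.63 tool_pos: [0.5785, 0.2504, 0.0106] contact_force: [-1.4, -2.8, -0.9] 
side [0.5911 0.3068] 0.0017 in tool [ 0.0579 -0.0014] in bay [-0.0003  0.03  ]
```

Easing showed the tub starting back at about 4.5 N. With about 3 N of friction that puts the peak spring force near 8–9 N, slightly low. I lower the fingers a little for a squarer push and press again to about 5 mm.

```bash
f(){ grep -E 'clock|tool_pos|contact'|tr '\n' ' '; echo; }; 
python3 -m jog '[{"translation":[0,0,0.04],"twist":0,"claw":60},{"translation":[0,0,0.04],"twist":0,"claw":60},{"translation":[0,0,0.04],"twist":0,"claw":60},{"translation":[0,0,0],"twist":0,"claw":60}]' | f
python3 -m jog '[{"translation":[0.02,0,0],"twist":0,"claw":60},{"translation":[0.02,0,0],"twist":0,"claw":60},{"translation":[0.02,0,0],"twist":0,"claw":60},{"translation":[0.02,0,0],"twist":0,"claw":60},{"translation":[0.02,0,0],"twist":0,"claw":60},{"translation":[0.02,0,0],"twist":0,"claw":60},{"translation":[0.02,0,0],"twist":0,"claw":60}]' | f
python3 -m jog '[{"translation":[0.02,0,0],"twist":0,"claw":60},{"translation":[0.02,0,0],"twist":0,"claw":60},{"translation":[0.02,0,0],"twist":0,"claw":60},{"translation":[0,0,0],"twist":0,"claw":60}]' | f
python3 look.py|grep side;python3 st.py
```

```text
clock: 20.12 tool_pos: [0.5785, 0.2502, 0.0058] contact_force: [-1.5, -2.9, 1.3] 
clock: 20.7 tool_pos: [0.5786, 0.2504, 0.0057] contact_force: [-5.6, -11.9, 8.3] 
clock: 21.03 tool_pos: [0.5786, 0.2508, 0.0056] contact_force: [-4.9, -14.6, 9.5] 
side [0.5915 0.3091] 0.0015 in tool [ 0.0597 -0.0018] in bay [-0.0005  0.0323]
t 21.18 p [0.5786 0.2508 0.0057] yaw 75.81 zdown [-0.005 -0.011 -1.   ] F [ -5.02 -13.14   8.66] q [-0.43  1.02 -0.1   1.66  0.2   0.48 -0.91] op 0.6001630704629795
```

```bash
f(){ grep -E 'clock|tool_pos|contact'|tr '\n' ' '; echo; }; 
python3 -m jog '[{"translation":[0.02,0,0],"twist":0,"claw":60},{"translation":[0.02,0,0],"twist":0,"claw":60},{"translation":[0.02,0,0],"twist":0,"claw":60},{"translation":[0,0,0],"twist":0,"claw":60}]' | f
python3 look.py|grep side;python3 look.py|grep side; python3 st.py
```

```text
clock: 21.52 tool_pos: [0.5788, 0.2516, 0.0056] contact_force: [-6.7, -15.3, 11.6] 
side [0.5919 0.3101] 0.0014 in tool [ 0.0599 -0.0016] in bay [-0.0003  0.0333]
side [0.5922 0.31  ] 0.0013 in tool [ 0.06   -0.0013] in bay [-0.      0.0333]
t 21.82 p [0.5788 0.2516 0.0056] yaw 75.78 zdown [-0.007 -0.013 -1.   ] F [ -7.35 -14.78  11.48] q [-0.43  1.02 -0.1   1.66  0.2   0.48 -0.91] op 0.6001634599453014
```

That is about 10 N: 4.8 mm by the arm, 5.6 mm by the camera. I hold, then ease off slowly.

```bash
f(){ grep -E 'clock|tool_pos|contact'|tr '\n' ' '; echo; }; 
python3 -m jog '[{"translation":[0,0,0],"twist":0,"claw":60},{"translation":[0,0,0],"twist":0,"claw":60},{"translation":[0,0,0],"twist":0,"claw":60},{"translation":[0,0,0],"twist":0,"claw":60},{"translation":[0,0,0],"twist":0,"claw":60},{"translation":[0,0,0],"twist":0,"claw":60},{"translation":[0,0,0],"twist":0,"claw":60},{"translation":[0,0,0],"twist":0,"claw":60},{"translation":[0,0,0],"twist":0,"claw":60},{"translation":[0,0,0],"twist":0,"claw":60},{"translation":[0,0,0],"twist":0,"claw":60},{"translation":[0,0,0],"twist":0,"claw":60}]' | f
python3 -m jog '[{"translation":[-0.01,0,0],"twist":0,"claw":60},{"translation":[-0.01,0,0],"twist":0,"claw":60},{"translation":[-0.01,0,0],"twist":0,"claw":60},{"translation":[-0.01,0,0],"twist":0,"claw":60},{"translation":[-0.01,0,0],"twist":0,"claw":60},{"translation":[-0.01,0,0],"twist":0,"claw":60},{"translation":[-0.01,0,0],"twist":0,"claw":60},{"translation":[-0.01,0,0],"twist":0,"claw":60},{"translation":[-0.01,0,0],"twist":0,"claw":60},{"translation":[-0.01,0,0],"twist":0,"claw":60},{"translation":[-0.01,0,0],"twist":0,"claw":60},{"translation":[-0.01,0,0],"twist":0,"claw":60},{"translation":[-0.01,0,0],"twist":0,"claw":60},{"translation":[-0.01,0,0],"twist":0,"claw":60},{"translation":[-0.01,0,0],"twist":0,"claw":60},{"translation":[-0.01,0,0],"twist":0,"claw":60},{"translation":[-0.01,0,0],"twist":0,"claw":60},{"translation":[-0.01,0,0],"twist":0,"claw":60}]' | f
python3 -m jog '[{"translation":[-0.01,0,0],"twist":0,"claw":60},{"translation":[-0.01,0,0],"twist":0,"claw":60},{"translation":[-0.01,0,0],"twist":0,"claw":60},{"translation":[-0.01,0,0],"twist":0,"claw":60},{"translation":[-0.01,0,0],"twist":0,"claw":60},{"translation":[-0.01,0,0],"twist":0,"claw":60},{"translation":[-0.01,0,0],"twist":0,"claw":60},{"translation":[-0.01,0,0],"twist":0,"claw":60},{"translation":[-0.01,0,0],"twist":0,"claw":60},{"translation":[-0.01,0,0],"twist":0,"claw":60},{"translation":[-0.01,0,0],"twist":0,"claw":60},{"translation":[-0.01,0,0],"twist":0,"claw":60}]' | f
python3 look.py|grep side
```

```text
clock: 22.82 tool_pos: [0.5788, 0.2516, 0.0056] contact_force: [-6.7, -16.3, 10.9] 
clock: 24.32 tool_pos: [0.5788, 0.2515, 0.0057] contact_force: [-2.2, -6.1, 1.4] 
clock: 25.32 tool_pos: [0.5783, 0.2492, 0.0059] contact_force: [-0.2, -1.7, -0.7] 
side [0.5914 0.3065] 0.0015 in tool [ 0.0588 -0.0012] in bay [0.0001 0.0297]
```

```bash
f(){ grep -E 'clock|tool_pos|contact'|tr '\n' ' '; echo; }; 
python3 -m jog '[{"translation":[-0.005,0,0],"twist":0,"claw":60},{"translation":[-0.005,0,0],"twist":0,"claw":60},{"translation":[-0.005,0,0],"twist":0,"claw":60},{"translation":[-0.005,0,0],"twist":0,"claw":60},{"translation":[-0.005,0,0],"twist":0,"claw":60},{"translation":[-0.005,0,0],"twist":0,"claw":60},{"translation":[-0.005,0,0],"twist":0,"claw":60},{"translation":[-0.005,0,0],"twist":0,"claw":60},{"translation":[-0.005,0,0],"twist":0,"claw":60},{"translation":[-0.005,0,0],"twist":0,"claw":60},{"translation":[-0.005,0,0],"twist":0,"claw":60},{"translation":[-0.005,0,0],"twist":0,"claw":60},{"translation":[-0.005,0,0],"twist":0,"claw":60},{"translation":[-0.005,0,0],"twist":0,"claw":60},{"translation":[-0.005,0,0],"twist":0,"claw":60},{"translation":[-0.005,0,0],"twist":0,"claw":60}]' | f
python3 look.py|grep side
python3 -m jog '[{"translation":[-0.02,0,0],"twist":0,"claw":60},{"translation":[-0.02,0,0],"twist":0,"claw":60},{"translation":[-0.02,0,0],"twist":0,"claw":60},{"translation":[-0.02,0,0],"twist":0,"claw":60},{"translation":[-0.02,0,0],"twist":0,"claw":60},{"translation":[-0.02,0,0],"twist":0,"claw":60},{"translation":[-0.02,0,0],"twist":0,"claw":60},{"translation":[-0.02,0,0],"twist":0,"claw":60}]' | f
python3 look.py|grep side
```

```text
clock: 26.8 tool_pos: [0.5773, 0.2453, 0.0059] contact_force: [0.4, 0.6, -0.0] 
side [0.5911 0.3051] 0.0018 in tool [ 0.0614 -0.0012] in bay [0.0001 0.0283]
clock: 27.62 tool_pos: [0.5757, 0.239, 0.0059] contact_force: [-0.1, 0.1, -0.4] 
side [0.5909 0.3046] 0.0015 in tool [ 0.0676 -0.0013] in bay [-0.      0.0278]
```

```bash

python3 -m jog '[{"translation":[-0.2,0,0],"twist":0,"claw":60},{"translation":[-0.3,0,0],"twist":0,"claw":60},{"translation":[-0.3,0,0],"twist":0,"claw":60},{"translation":[0,0,-0.5],"twist":0,"claw":60},{"translation":[0,0,-0.8],"twist":0,"claw":60},{"translation":[0,0,-0.8],"twist":0,"claw":60},{"translation":[0,0,-0.8],"twist":0,"claw":60},{"translation":[0,0,-0.8],"twist":0,"claw":60},{"translation":[0,0,-0.5],"twist":0,"claw":60},{"translation":[-0.8,0,0],"twist":0,"claw":60},{"translation":[-0.8,0,0],"twist":0,"claw":60},{"translation":[-0.8,0,0],"twist":0,"claw":60},{"translation":[-0.8,0,0],"twist":0,"claw":60},{"translation":[-0.8,0,0],"twist":0,"claw":60},{"translation":[-0.8,0,0],"twist":0,"claw":60},{"translation":[-0.5,0,0],"twist":0,"claw":60},{"translation":[0,0,0],"twist":0,"claw":60}]'
python3 st.py; python3 look.py
python3 - <<'E'
from ev import *
a=r.snapshot('top'); save(a,'t7.png'); b=r.snapshot('side'); save(b,'s7.png')
for c,s in(('top',a),('side',b)):
  for l in('near_tub','far_tub','bowl_a'):
    for p in r.spot_point(l,c)[:1]: print(c,l,round(p['confidence'],2),np.round(onz(s,*p['location'],0)[:2],4))
i=cv2.imread('pics/t7.png')[140:270,125:260]; j=cv2.imread('pics/s7.png')[220:350,180:315]
cv2.imwrite('pics/f7.png',cv2.resize(np.hstack([i,j]),None,fx=2.9,fy=2.9,interpolation=cv2.INTER_CUBIC))
E
```

```text
clock: 29.18
tool_pos: [0.5136, -0.0055, 0.1736]
eef_rot: [0.791, 0.612, -0.003, 0.001]
contact_force: [-0.5, -0.7, 0.1]
opening: 0.6
t 29.18 p [ 0.5136 -0.0055  0.1736] yaw 75.4 zdown [-0.004 -0.005 -1.   ] F [-0.49 -0.71  0.13] q [ 0.04  0.65 -0.19  1.96  0.23  0.56 -0.56] op 0.6004389170368757
top [0.5905 0.3   ] 0.0012 in tool [ 0.3115 -0.0019] in bay [0.0008 0.0232]
side [0.591  0.3046] 0.0016 in tool [ 0.3161 -0.0026] in bay [0.0002 0.0278]
top near_tub 0.77 [0.4379 0.3254]
top far_tub 0.9 [0.7563 0.263 ]
top bowl_a 0.85 [ 0.3425 -0.352 ]
side near_tub 0.57 [0.4314 0.3266]
side bowl_a 0.52 [ 0.3343 -0.3609]
```

View pics/f7.png

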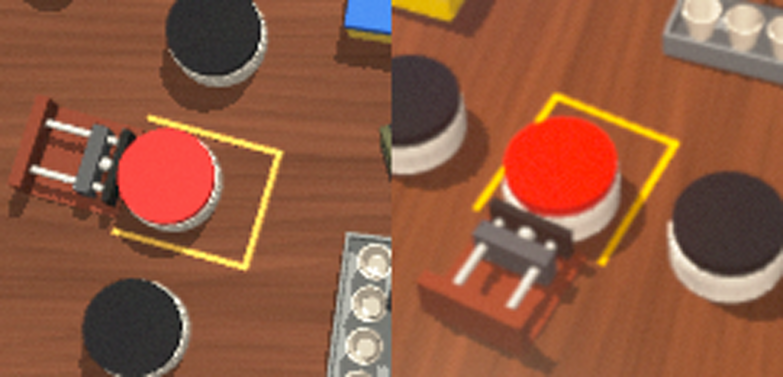

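The last picture shows the tub centred in the outline and against the plate in both views. A quick pixel check that the bystanders are unmoved, and where the plate's face stands now.

```bash
python3 - <<'E'
from ev import *
a=cv2.imread('pics/top0.png',0);b=cv2.imread('pics/t7.png',0)
sa=cv2.imread('pics/side0.png',0);sb=cv2.imread('pics/s7.png',0)
for n,A,Bi,(x0,y0,x1,y1) in(('near',a,b,(150,233,196,278)),('far',a,b,(178,130,220,173)),('bowl',a,b,(382,276,416,310)),('bracket',a,b,(125,170,150,215)),('plate',a,b,(150,180,173,212)),('near_s',sa,sb,(272,276,322,330)),('far_s',sa,sb,(162,236,210,282)),('bowl_s',sa,sb,(346,132,376,156)),('plate_s',sa,sb,(204,287,245,314))):
    t=np.float32(A[y0:y1,x0:x1]);u=np.float32(Bi[y0:y1,x0:x1])
    print(n,np.round(cv2.phaseCorrelate(t,u,cv2.createHanningWindow(t.shape[::-1],cv2.CV_32F)),2),round(float(np.mean(abs(t-u))),1))
E
```

```text
Traceback (most recent call last):
ValueError: setting an array element with a sequence. The requested array has an inhomogeneous shape after 1 dimensions. The detected shape was (2,) + inhomogeneous part.
```

```bash
python3 - <<'E'
from ev import *
a=cv2.imread('pics/top0.png',0);b=cv2.imread('pics/t7.png',0)
sa=cv2.imread('pics/side0.png',0);sb=cv2.imread('pics/s7.png',0)
for n,A,Bi,(x0,y0,x1,y1) in(('near',a,b,(150,233,196,278)),('far',a,b,(178,130,220,173)),('bowl',a,b,(382,276,416,310)),('bracket',a,b,(125,170,150,215)),('plate',a,b,(150,180,173,212)),('near_s',sa,sb,(272,276,322,330)),('far_s',sa,sb,(162,236,210,282)),('bowl_s',sa,sb,(346,132,376,156)),('plate_s',sa,sb,(204,287,245,314))):
    t=np.float32(A[y0:y1,x0:x1]);u=np.float32(Bi[y0:y1,x0:x1])
    p,c=cv2.phaseCorrelate(t,u,cv2.createHanningWindow(t.shape[::-1],cv2.CV_32F)); print(n,np.round(p,2),round(c,2),round(float(np.mean(abs(t-u))),1))
E
```

```text
near [-0.03  0.41] 1.01 2.3
far [0.52 0.51] 0.98 2.2
bowl [-0.05 -0.  ] 1.0 1.6
bracket [0.39 0.43] 0.94 0.8
plate [-0.72  0.18] 0.79 14.5
near_s [-0.04  0.04] 0.89 0.9
far_s [-0.14  0.01] 0.88 2.1
bowl_s [-0.12 -0.08] 0.99 0.4
plate_s [0.49 0.69] 0.99 11.1
```

```bash
python3 -c "
from plant import r
print(r.finish_job())"
```

```text
the job is handed in; nothing more can be done
None
```

I pushed the red-lidded tub past the rack and tray into the bay, pressed it against the buffer, eased off slowly, and handed the job in at about 30 s. I used the partly open fingers as a cradle behind the tub. The smallest planned gap to any obstacle was about 16 mm.

**Pressing:** I pressed twice.
- The first press came out at about 8–9 N, held for about 1 s. That was a little low, so I eased off and pressed again with the fingers lower.
- The second press was held for about 1.3 s. Its compression was about 4.8 mm by the arm (about 10 N) and 5.6 mm by the side camera (about 11 N). It stayed well short of the 12 mm limit.
- The wrist read 17–18 N along the bay. That includes bench friction, which the fingers' 11 N downward push increased, so the 10 N comes from compression and was not read directly.

**Last checks:**
- **Tub:** it is within about 1 mm of the bay's axis and looks upright against the plate in both views.
- **Buffer:** an image shift suggests the plate is still pushed in by 1–2 mm, but the match was coarse. The side camera put the compression at well under 1 mm.
- **Disagreement:** the cameras differ by 5 mm on the tub's position along the bay (23 mm and 28 mm), a known offset of the side view. It does not affect whether the tub touches the plate.
- **Bystanders:** the black-lidded tubs and the bowl shifted no more than 0.5 pixel between the first and last pictures, about the same as the fixed bracket. The networks' position estimates differed by up to 11 mm between looks; I put that down to their scatter.
- **Gripper:** it is well clear, with the wrist force back to noise (under 1 N).

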